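Pipette plunger test and nozzle inspection

TASK

Test the stout pipette of the three in the rack: while it stands there, press its plunger fully down to its stop and let it spring back up. Then lift that pipette out of the rack and hold it for the inspection camera: in the air, its nozzle pointing straight into the inclined lens along the lens's axis, with the nozzle's end centred on the lens and about 40 mm from the glass. Finish while still holding it there, still; do not touch the camera, and leave the other two pipettes and everything else on the bench where they are.

Things in the scene. Friction and masses are not known exactly. Their poses are not given: they have to be found in the camera images.
- pipette: Stout hand pipette, about 0.12 kg, loose, upright in one of the rack's three holes (varies). White box handle 38 (x) x 32 (y) mm, 80 to 172 mm above the nozzle's end; below it a steel nozzle 80 mm long, 11 mm thick, 6 at the end. Origin: centre of the nozzle's end; z up the axis to the plunger. Its flat shoulder just rests on the rack: lift straight up over 85 mm to free it.
- grip (a point): Grip point on the stout pipette's axis, 156 mm above the nozzle's end, 16 mm below the handle's top, 38 mm below the plunger's top. Grip across the pipette's y (32 mm wide flat sides): on the -x side a finger rest sticks out 21 mm (13 mm wide, 149 to 163 mm up).
- plunger (a joint): The stout pipette's plunger, in m: 0 fully up (rest), grows as it is pressed, 0.010 at its stop. Spring: about 2 N to start, 5 N at the stop; it springs back when let go.
- plunger_top (a point): Centre of the top face of the stout pipette's plunger head, a grey disc 18 mm in diameter and 6 mm thick on a 6 mm stem; at rest its top is 22 mm above the handle's top, 194 mm above the nozzle's end.
- rack: Grey rack, fixed: plate 80 (x) x 270 (y) x 15 mm, top at 100 mm, end walls, foot 100 x 290 mm. Three 15 mm holes at y = -90, 0, +90 mm, each with a pipette whose axes are parallel to the rack's; nozzle ends 20 mm, handle tops 192 mm, plunger tops 214 mm above the bench. Origin: centre of its underside; front -x.
- lens: Inspection camera's head, fixed: dark box 58 x 66 x 55 mm, aluminium ring 58 mm and black barrel 42 mm in diameter. The lens looks up, 30 degrees off vertical, leaning to the camera's front (robot's side). Origin: centre of the front glass, 115 mm above the bench; z: lens axis, out of the glass. The nozzle's end belongs on it 40 mm out, the pipette's z along it.
- camera: Foot of the inspection camera, fixed: dark steel plate 130 x 100 x 12 mm with two aluminium side plates that carry the head. Front is -x; plate centre lies 30 mm behind (+x of) the origin. It must not be touched.
- slim_a: A hand pipette like the stout one, same colours and same 80 mm nozzle, handle height and plunger look, but with a slim handle 22 x 20 mm; loose, hanging in the rack. Not to be disturbed. Origin at the nozzle's end, z up through the plunger.
- slim_b: A hand pipette like the stout one, same colours and same 80 mm nozzle, handle height and plunger look, but with a slim handle 22 x 20 mm; loose, hanging in the rack. Not to be disturbed. Origin at the nozzle's end, z up through the plunger.
- vial: Small amber glass vial with black cap, 28 mm diameter, 55 mm high, standing between rack and camera; origin under its centre. Leave alone.
- amber_bottle: Amber glass bottle, 72 mm diameter, 150 mm high, at the back; origin under its centre. Leave alone.
- beaker: Glass beaker, 70 mm diameter, 90 mm high, to the right of the camera; origin under its centre. Leave alone.
- tip_box: Tip box with clear top, 85 x 120 x 67 mm, behind the rack; origin under its centre. Leave alone.
- dishes: Stack of three glass dishes, 90 mm diameter, 42 mm high, on the robot's side of the camera; origin under its centre. Leave alone.
- tweezers: Steel tweezers lying flat, 130 mm long, 5 mm thick, on the robot's side of the rack; origin near the middle. Leave alone.
- reagent: White plastic jar, 60 mm diameter, 120 mm high, left of the rack; origin under its centre. Leave alone.
Not all that is in view belongs to the job. Leave any turquoise look-alike of the pipette alone. Leave any red look-alike of the camera alone.

How it is judged:
On the way, in this order (a step that is already met when the one before it is completed fails the run):
1. the stout pipette's plunger is pressed to its stop while the pipette stands in the rack (value of joint plunger above 0.0085 m and distance of pipette from where it was at the start of the episode below 0.01 m and contact force between pipette and rack above 0.2 N), for 0.05 s.
2. the plunger has sprung back up, the pipette still in the rack (value of joint plunger below 0.002 m and distance of pipette from where it was at the start of the episode below 0.01 m), for 0.1 s.
3. the pipette is lifted clear of the rack in the fingers (height (world z) of pipette above 0.09 m and contact force between pipette and the fingers above 1 N and contact force between pipette and rack below 0.05 N), for 0.2 s.
At the end, for the whole second after the job is handed in: The stout pipette is held still by the fingers, touching neither rack nor camera; nozzle end within 12 mm of the lens axis (in lens x and y), 25 to 55 mm from the glass; pipette axis within 0.14 rad of the lens axis, plunger up; all else within 30 mm of its start (contact force between pipette and the fingers above 1 N and height (world z) of pipette above 0.12 m and x of pipette in the frame of lens between -0.012 and 0.012 m and y of pipette in the frame of lens between -0.012 and 0.012 m and z of pipette in the frame of lens between 0.025 and 0.055 m and angle between the z axis of pipette and the z axis of lens, either way round below 0.14 rad and angle between pipette's own z axis and vertical below 1 rad and contact force between pipette and rack below 0.05 N and contact force between pipette and camera below 0.05 N and linear speed of pipette below 0.02 m/s and angular speed of pipette below 0.15 rad/s and distance of each of slim_a, slim_b, vial, amber_bottle, beaker, tip_box, dishes, tweezers, reagent from where it was at the start of the episode below 0.03 m); the arm keeps its last pose, push and grip.
It fails at once if the camera is touched (over 1 N) (contact force between any of the arm, the fingers, pipette and camera above 1 N).
It fails at once if another pipette or a bystander is moved by more than 30 mm (distance of any of slim_a, slim_b, vial, amber_bottle, beaker, tip_box, dishes, tweezers, reagent from where it was at the start of the episode above 0.03 m).
It also fails if it takes over 48 s, if anything falls off the work surface, if the arm or the gripper's body presses on something with over 40 N, if the wrist force passes 120 N, or if a joint passes its speed limit or range.

ROBOT

A 7-joint arm with a two-finger parallel gripper is mounted at the origin on the work surface. World frame = base frame: x ahead of the robot, y to its left, z up, the work surface at z = 0. Lengths are in m, angles in rad, forces in N, time in s.
With the tool pointing down it reaches from about 0.425 to 0.875 m from the base axis. Payload 4.7 kg.
Tool frame: the origin (TCP) lies midway between the tips of the shut fingers; the grasp point (between the pads) lies 19 mm behind it; x points along the fingers, y is the direction in which the jaws open and shut, and the axes are right-handed (so a half turn about x gives the same grasp; the last joint's range is limited). The gripper opens to 87 mm and grips with 3 to 60 N. Pads are 19 mm wide; open, the fingers measure 117 mm over their backs; the gripper's body (75 mm by 190 mm) begins 51 mm behind the grasp point.
Start: joints at [-1.276, 0.321, -0.07, 1.45, 0.023, 1.371, -0.057], TCP at [0.18, 0.625, 0.223] pointing down, gripper open.
Joint ranges: [-2.86, 2.86], [-0.3, 2.09], [-1.38, 1.24], [0.06, 2.45], [-1.56, 4.7], [0.09, 2.05], [-2.69, 2.69]. Speed limits (rad/s): [2.57, 2.57, 3.14, 3.14, 3.14, 3.14, 3.14].

INTERFACE

Orientations are given as a 3x3 rotation matrix whose columns are the frame's x, y, z axes.
In Python, from cell import ctrl gives the robot as it stands. The module is installed in compiled form; this text tells all that it offers.
- The arm moves only by the tool move_arm, never from a script. Its argument "moves" is a list of rows, each an object with "dp": the shift along the tool's x, y, z in m, a list of three; "dr": the turn, a rotation vector about the tool's x, y, z in degrees, a list of three. In form: [{"dp": [dx, dy, dz], "dr": [wx, wy, wz]}, ...]. A call has exactly 10 rows; each row is the pose to reach, as a shift and turn from the pose commanded when the call began, along the tool's axes at that moment; what a row does not reach only later rows make up. A row lasts 1/12 s, in which the tool goes at most 41.7 mm and 7.16 degrees, less where a joint would pass 70% of its speed; a pose out of reach is approached as far as the arm can. A call with a gripper value outside its range is refused whole. "jaw" is the closure, from 0 (fully open) to 1 (shut), set as the call begins (left out, the last holds). The fingers move at their own pace and stop on an object; "newtons" is the grip in N (left out, the last holds). Time passes only in rows, so rows that repeat a pose let the fingers close, or fill a call up. It gives the time, the measured TCP pose, the force and the opening at its end, in the units of the state.
- ctrl.state(): the state, without advancing time (a new reading comes with each control period).
- ctrl.camera(name): name is "scene" or "top" or "wrist"; returns a dict with "img" (420x560x3 uint8, blue, green, red), "range_z" (420x560 float32, m along the optical axis (not along the pixel's ray), 0 where there is no reading), "fx", "fy", "cx", "cy" (pixels), "R" (3x3) and "t" (3): a world point X has camera coordinates R X + t. Camera axes: x right, y down, z forward; pixel columns grow to the right and rows downward; lengths in m; the calibration is good to about 2 mm. A picture is of the moment at which its call begins.
- ctrl.sign_off(): hands the job in, once; it reports no verdict.
The state is a dict: "t": time; "qpos": joint angles; "joint_velocities": joint speeds; "effort": joint torques, N m; "eef_pos": TCP position; "tcp_rot": TCP orientation; "force": force on the tool from outside, world axes, zero at the start; "ft_torque": the same for the moment, N m; "grip_width": finger opening in m.
Only numpy, scipy, OpenCV 4.12 (cv2) and the standard library are available. Lean on these libraries where they do the work, as an engineer would, in place of code of your own. Each camera call takes 0.05 s, during which the arm holds its last target.

## Working session

There is one attempt and no reset: what is moved stays moved. The work goes in short steps, Python scripts to look and compute and a tool call to move; the robot and the scene stay as the last step left them, time stands still between calls to the robot, and variables do not carry over. Pictures are saved under pics/ and viewed, and the job is handed in when it is done.

Besides the shell and the picture viewer there is one more tool, called after "Call:" as name([rows], argument=value, ...), one row to a line, values as JSON. move_arm: Moves the arm, as the interface text tells. Its arguments: {"type":"object","properties":{"moves":{"type":"array"},"jaw":{"type":"number"},"newtons":{"type":"number"}},"required":["moves"]}

```bash
mkdir -p pics; ls; python3 - <<'E'
from cell import ctrl
import cv2,numpy as np
s=ctrl.state();print(s)
for n in("scene","top","wrist"):
    c=ctrl.camera(n);cv2.imwrite(f"pics/{n}0.png",c["img"]);np.savez(f"{n}0.npz",**c)
    print(n,c["fx"],c["cx"],c["cy"],np.round(c["R"],3).tolist(),np.round(c["t"],3))
E
```

```text
pics
{'t': 0.0, 'qpos': array([-1.27591598,  0.32181083, -0.07010938,  1.45169146,  0.02258065,
        1.37079829, -0.05691471]), 'joint_velocities': array([ 0.00158385,  0.00065084, -0.00173927,  0.00123207, -0.00105929,
        0.00095318,  0.00165045]), 'effort': array([-6.06041613e-04, -4.91300261e+01, -4.04407466e-01, -3.12524629e+01,
       -6.38546515e-02,  4.41243604e-02,  2.04380799e-04]), 'eef_pos': array([0.17998936, 0.62399646, 0.22146134]), 'tcp_rot': array([[-4.61726412e-04,  2.77070729e-01,  9.60849415e-01],
       [-1.86438704e-03,  9.60847609e-01, -2.77071105e-01],
       [-9.99998155e-01, -1.91932624e-03,  7.29183591e-05]]), 'force': array([0.4530148 , 0.00104398, 0.07266184]), 'ft_torque': array([-0.01756315, -0.00396876, -0.00787984]), 'grip_width': 0.08657763765664435}
scene 468.63285252122864 282.8516993629127 219.33453790120598 [[0.514, 0.857, 0.011], [0.495, -0.286, -0.82], [-0.7, 0.428, -0.572]] [-0.267 -0.146  1.677]
top 417.7696176508247 278.42415394643206 202.60057960470783 [[-0.01, -1.0, -0.006], [-0.995, 0.01, -0.097], [0.097, 0.005, -0.995]] [0.015 0.513 1.456]
wrist 355.88538815728305 279.9019608454494 206.67544068579505 [[0.276, 0.961, -0.001], [0.924, -0.265, 0.274], [0.263, -0.077, -0.962]] [-0.649 -0.034  0.39 ]
```

View pics/scene0.png

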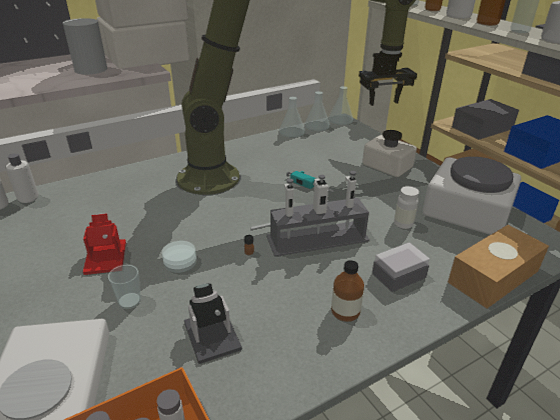

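View pics/top0.png

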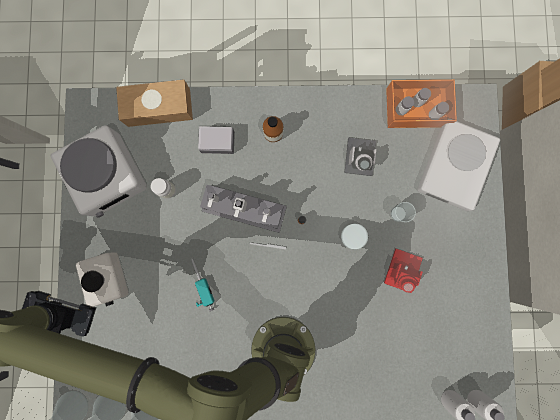

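View pics/wrist0.png

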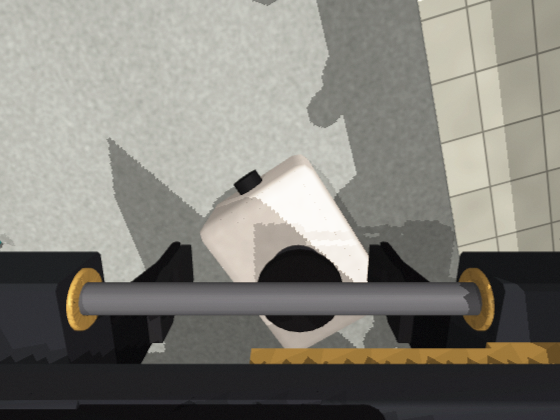

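The scene view shows the rack around (320,225) with three pipettes, the camera at (210,320), and a red look-alike at (105,245). In the top view the rack is at (243,206), the middle pipette at (238,204) looks the widest, and the camera is at (362,157). I'll zoom in next.

```bash
python3 - <<'E'
import cv2,numpy as np
t=cv2.imread("pics/top0.png");s=cv2.imread("pics/scene0.png")
a=cv2.resize(t[170:240,190:300],None,fx=5,fy=5,interpolation=2)
cv2.imwrite("pics/z1.png",a)
cv2.imwrite("pics/z2.png",cv2.resize(s[160:260,240:380],None,fx=5,fy=5,interpolation=2))
cv2.imwrite("pics/z3.png",np.hstack([cv2.resize(t[130:190,335:390],(385,420),interpolation=2),cv2.resize(s[275:360,175:250],(375,420),interpolation=2)]))
E
```

```text
(no output)
```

View pics/z1.png

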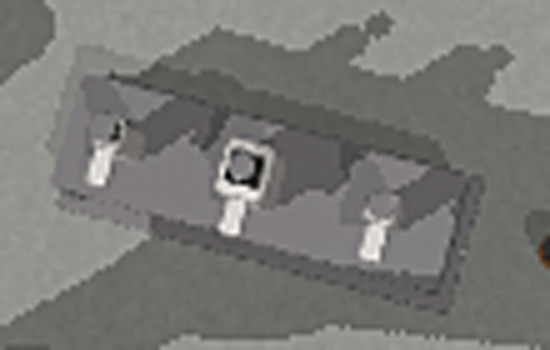

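View pics/z2.png

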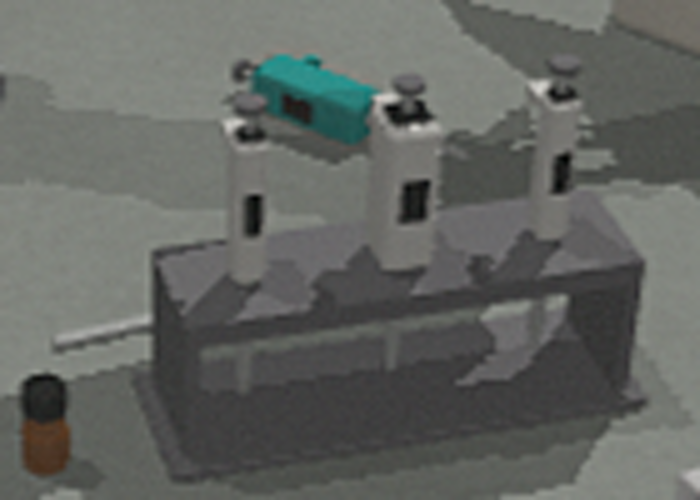

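View pics/z3.png

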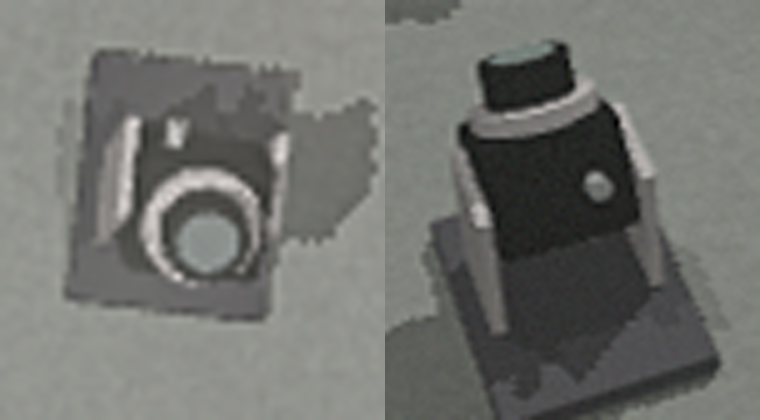

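```bash
cat >h.py <<'E'
import numpy as np,cv2
def cloud(c):
    v,u=np.mgrid[:420,:560];z=c["range_z"].astype(float)
    P=np.stack([(u-c["cx"])/c["fx"]*z,(v-c["cy"])/c["fy"]*z,z],-1)
    return (P-c["t"])@c["R"]   # R^T (P-t)
def ray(c,u,v,h):
    d=c["R"].T@np.array([(u-c["cx"])/c["fx"],(v-c["cy"])/c["fy"],1]);o=-c["R"].T@c["t"]
    return o+d*(h-o[2])/d[2]
def pix(c,X):
    p=c["R"]@X+c["t"];return np.array([c["fx"]*p[0]/p[2]+c["cx"],c["fy"]*p[1]/p[2]+c["cy"]])
E
python3 - <<'E'
from h import *
T=dict(np.load("top0.npz"));S=dict(np.load("scene0.npz"))
P=cloud(T);v,u=np.mgrid[:420,:560]
def box(u0,u1,v0,v1):return (u>=u0)&(u<u1)&(v>=v0)&(v<v1)
def rect(m,name):
    q=P[m][:,:2].astype(np.float32);r=cv2.minAreaRect(q*1000);print(name,m.sum(),r,"med",np.median(P[m],0).round(4), "mean",q.mean(0))
b=box(195,295,172,238)
rect(b&(abs(P[...,2]-.1)<.008),"rackplate")
mm=b&(abs(P[...,2]-.1)<.008)
rect(b&(abs(P[...,2]-.192)<.006),"tops")
for n,(a0,a1) in dict(l=(200,228),m=(228,252),r=(252,285)).items():
    rect(box(a0,a1,172,238)&(abs(P[...,2]-.192)<.006),n+"top")
    rect(box(a0,a1,172,238)&(abs(P[...,2]-.214)<.006),n+"plunger")
b=box(335,385,130,185)
rect(b&(abs(P[...,2]-.012)<.006),"foot")
hsv=cv2.cvtColor(T["img"],cv2.COLOR_BGR2HSV)
g=box(355,375,150,172)
print(hsv[164-6:164+6,365-5:365+5].reshape(-1,3)[::10])
print(P[155:172:2,365].round(3))
E
```

```text
rackplate 1525 ((496.32745361328125, 134.8856201171875), (270.2972106933594, 80.15046691894531), 74.02101135253906) med [0.4949 0.122  0.0993] mean [0.49561596 0.13097556]
tops 123 ((485.6993103027344, 135.65509033203125), (194.37060546875, 57.332603454589844), 75.0789566040039) med [0.4912 0.1336 0.1903] mean [0.4923836  0.13579348]
ltop 17 ((510.1872253417969, 223.29708862304688), (13.361444473266602, 41.751441955566406), 59.31504821777344) med [0.5143 0.2159 0.1898] mean [0.5153997  0.21841563]
lplunger 24 ((520.8231201171875, 220.98623657226562), (12.937984466552734, 13.118000984191895), 89.45836639404297) med [0.521  0.2216 0.2131] mean [0.52106076 0.2213285 ]
mtop 91 ((485.991943359375, 136.7532958984375), (32.06391906738281, 57.332603454589844), 75.0789566040039) med [0.4912 0.1336 0.1906] mean [0.49310672 0.13435118]
mplunger 24 ((496.2129821777344, 134.14942932128906), (12.617300987243652, 15.643882751464844), 86.65349578857422) med [0.4951 0.1339 0.2138] mean [0.49573994 0.134035  ]
rtop 15 ((460.195556640625, 48.625732421875), (19.001543045043945, 28.204837799072266), 89.51790618896484) med [0.4618 0.0546 0.1885] mean [0.46191195 0.05090495]
rplunger 24 ((470.93511962890625, 47.71277618408203), (15.790474891662598, 12.495772361755371), 0.381067156791687) med [0.4707 0.0477 0.2129] mean [0.47097126 0.04782753]
foot 519 ((680.2252807617188, -286.06396484375), (178.06967163085938, 195.53045654296875), 89.26911926269531) med [ 0.7101 -0.2803  0.0114] mean [ 0.687168  -0.2823548]
[[ 18  14  89]
 [ 38  14  72]
 [ 30  10  79]
 [ 24  16  81]
 [ 40   9  88]
 [ 60   9 113]
 [ 68   8 131]
 [ 60   9 112]
 [ 60   9 112]
 [ 38  13  77]
 [ 30  12  85]
 [  9   8 212]]
[[ 0.663 -0.284  0.111]
 [ 0.655 -0.282  0.117]
 [ 0.648 -0.282  0.119]
 [ 0.641 -0.282  0.119]
 [ 0.635 -0.283  0.113]
 [ 0.628 -0.282  0.115]
 [ 0.623 -0.283  0.109]
 [ 0.616 -0.284  0.105]
 [ 0.625 -0.302  0.014]]
```

```bash
python3 - <<'E'
from h import *
T=dict(np.load("top0.npz"));S=dict(np.load("scene0.npz"))
v,u=np.mgrid[:420,:560]
def box(u0,u1,v0,v1):return (u>=u0)&(u<u1)&(v>=v0)&(v<v1)
def big(m):
    n,l,st,c=cv2.connectedComponentsWithStats(m.astype(np.uint8));i=1+st[1:,4].argmax();return l==i,st[i],c[i]
hT=cv2.cvtColor(T["img"],cv2.COLOR_BGR2HSV);hS=cv2.cvtColor(S["img"],cv2.COLOR_BGR2HSV)
print("T glass row",T["img"][164,355:376].tolist());print("S",S["img"][286,190:220].tolist())
PT=cloud(T)
# foot
m=box(335,385,130,185)&(PT[...,2]>.006)&(PT[...,2]<.019)
m=cv2.morphologyEx(m.astype(np.uint8),cv2.MORPH_OPEN,np.ones((3,3)));k,st,c=big(m);q=PT[k][:,:2].astype(np.float32)
print("foot",k.sum(),cv2.minAreaRect(q*1000))
for C,b,n in((T,box(335,385,130,185),'T'),(S,box(180,245,275,350),'S')):
    P=cloud(C);w=b&(P[...,2]>.08)
    print(n,w.sum(),[ (round(P[r,cc,0],3),round(P[r,cc,1],3),round(P[r,cc,2],3)) for r,cc in ([(164,365)] if n=='T' else [(286,205),(287,205),(288,205)])])
    # ply fit: points within lens region
cv2.imwrite("pics/z4.png",np.hstack([cv2.resize(T["img"][148:176,348:380],(640,560),interpolation=0)]))
cv2.imwrite("pics/z5.png",cv2.resize(S["img"][278:306,188:224],(720,560),interpolation=0))
E
```

```text
T glass row [[117, 120, 122], [175, 176, 181], [172, 174, 179], [63, 67, 66], [77, 81, 80], [128, 131, 127], [146, 150, 143], [142, 145, 139], [138, 141, 135], [140, 144, 138], [140, 143, 137], [142, 145, 139], [143, 146, 140], [145, 148, 141], [76, 79, 78], [70, 73, 74], [150, 153, 157], [80, 83, 84], [100, 102, 104], [110, 114, 114], [108, 113, 112]]
S [[129, 135, 132], [127, 132, 129], [126, 132, 129], [131, 137, 133], [128, 135, 132], [109, 117, 110], [87, 89, 84], [112, 115, 105], [126, 129, 119], [123, 128, 119], [124, 128, 119], [123, 129, 117], [127, 131, 120], [126, 130, 121], [116, 118, 111], [108, 111, 103], [80, 81, 76], [40, 41, 42], [32, 32, 34], [36, 36, 36], [33, 33, 34], [62, 65, 62], [122, 128, 125], [131, 137, 133], [129, 136, 133], [129, 134, 132], [126, 133, 129], [127, 134, 129], [128, 133, 129], [127, 134, 129]]
foot 261 ((721.4541015625, -281.89569091796875), (63.3370246887207, 118.65018463134766), 19.213905334472656)
T 404 [(np.float64(0.632), np.float64(-0.283), np.float64(0.111))]
S 903 [(np.float64(0.638), np.float64(-0.275), np.float64(0.122)), (np.float64(0.645), np.float64(-0.277), np.float64(0.125)), (np.float64(0.644), np.float64(-0.278), np.float64(0.122))]
```

View pics/z4.png

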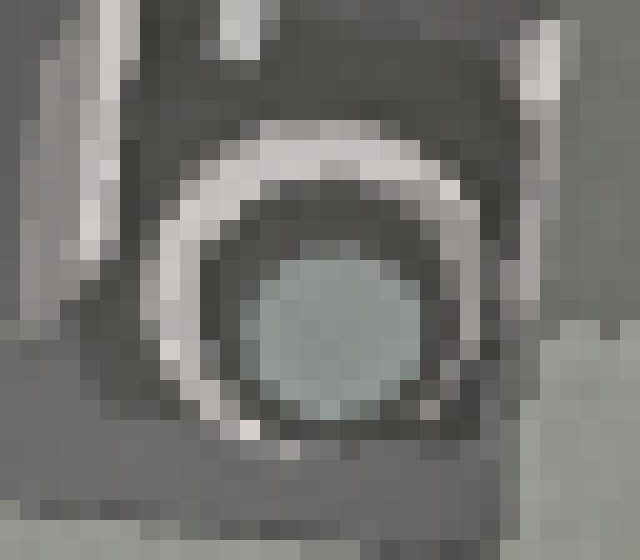

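View pics/z5.png

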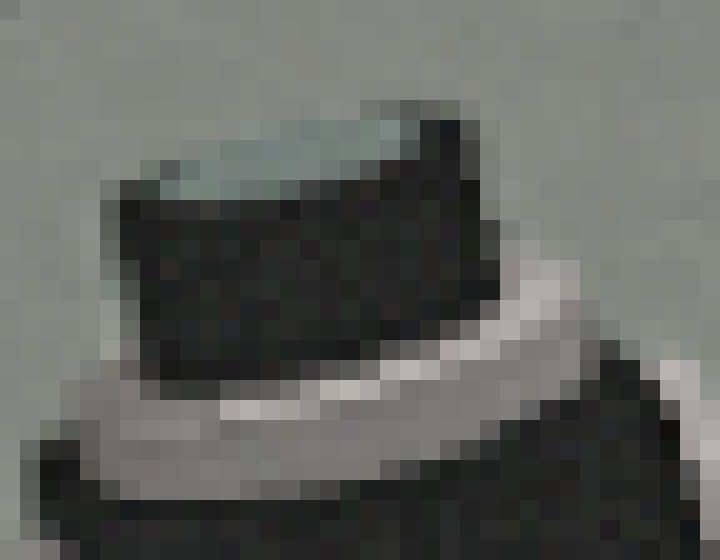

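```bash
python3 - <<'E'
from h import *
T=dict(np.load("top0.npz"));S=dict(np.load("scene0.npz"))
print("T",ray(T,364.1,164.15,.115),"S",ray(S,202,285.5,.115))
c=[ray(T,335+x/7-.5,130+y/7-.5,.012)[:2] for x,y in((95,50),(298,72),(268,320),(65,297))]
c=np.array(c);print(c)
for i in range(4):
    d=c[(i+1)%4]-c[i];print(np.linalg.norm(d),np.degrees(np.arctan2(d[1],d[0])))
print(c.mean(0))
# residual check of world calibration: rack plate/TCP
cv2.imwrite("pics/z6.png",cv2.resize(T["img"][126:184,330:392],None,fx=10,fy=10,interpolation=0))
E
```

```text
T [ 0.63113638 -0.27905227  0.115     ] S [ 0.626245   -0.27769703  0.115     ]
[[ 0.75236355 -0.24495326]
 [ 0.73958374 -0.34964548]
 [ 0.60995538 -0.33005031]
 [ 0.62300371 -0.22621229]]
0.1054693579468645 -96.95968405674124
0.1311010366183 171.40400796921412
0.10465463785374593 82.83773024713561
0.13071034430585463 -8.243354789610146
[ 0.68122659 -0.28771533]
```

View pics/z6.png

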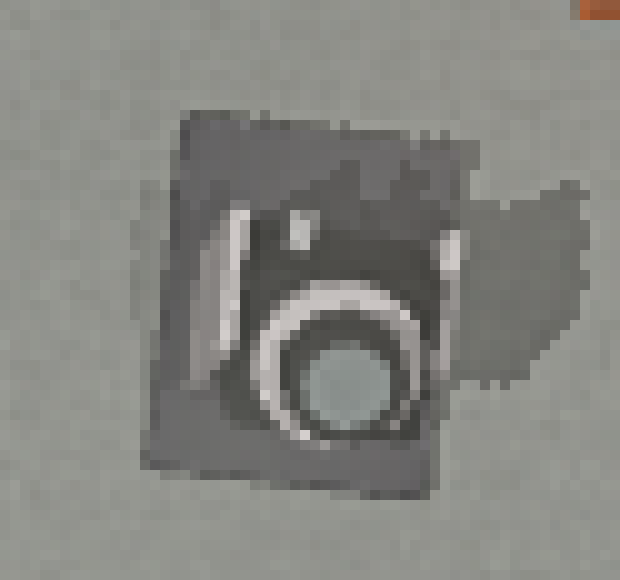

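The stout pipette is in the middle hole, with its axis at about (0.496, 0.1345). Rack yaw is about -16°, so the tool's y already lines up with the pipette's y. The lens is near (0.630, -0.279, 0.115) with a camera yaw of about -7.5°. I'm moving above the plunger with the jaws shut.

Call:
move_arm([
  {"dp": [-0.03, 0, 0], "dr": [0, 0, 0]},
  {"dp": [-0.06, -0.01, 0.01], "dr": [0, 0, 0]},
  {"dp": [-0.09, -0.03, 0.035], "dr": [0, 0, 0]},
  {"dp": [-0.09, -0.055, 0.063], "dr": [0, 0, 0]},
  {"dp": [-0.09, -0.08, 0.092], "dr": [0, 0, 0]},
  {"dp": [-0.09, -0.105, 0.12], "dr": [0, 0, 0]},
  {"dp": [-0.09, -0.13, 0.149], "dr": [0, 0, 0]},
  {"dp": [-0.09, -0.155, 0.178], "dr": [0, 0, 0]},
  {"dp": [-0.09, -0.18, 0.206], "dr": [0, 0, 0]},
  {"dp": [-0.09, -0.205, 0.235], "dr": [0, 0, 0]},
], jaw=1, newtons=20)

```text
t: 0.98
eef_pos: [0.3496, 0.3607, 0.3124]
tcp_rot: [[-0.0, 0.277, 0.961], [0.0, 0.961, -0.277], [-1.0, 0.0, -0.0]]
force: [-0.6, 0.0, 0.3]
grip_width: 0.0279
```

Call:
move_arm([
  {"dp": [0, -0.022, 0.025], "dr": [0, 0, 0]},
  {"dp": [0, -0.045, 0.051], "dr": [0, 0, 0]},
  {"dp": [0, -0.068, 0.078], "dr": [0, 0, 0]},
  {"dp": [0, -0.09, 0.103], "dr": [0, 0, 0]},
  {"dp": [0, -0.113, 0.129], "dr": [0, 0, 0]},
  {"dp": [0, -0.135, 0.155], "dr": [0, 0, 0]},
  {"dp": [0, -0.155, 0.178], "dr": [0, 0, 0]},
  {"dp": [0, -0.17, 0.195], "dr": [0, 0, 0]},
  {"dp": [0, -0.179, 0.2046], "dr": [0, 0, 0]},
  {"dp": [0, -0.179, 0.2046], "dr": [0, 0, 0]},
])

```text
t: 1.82
eef_pos: [0.4975, 0.1299, 0.3124]
tcp_rot: [[0.0, 0.283, 0.959], [-0.001, 0.959, -0.283], [-1.0, -0.001, 0.001]]
force: [0.1, -0.5, 0.4]
grip_width: 0.0006
```

```bash
python3 - <<'E'
from cell import ctrl
import cv2,numpy as np
s=ctrl.state();print(s["t"],s["eef_pos"],s["tcp_rot"].round(4).tolist(),s["force"],s["grip_width"],s["qpos"].round(3))
for n in("wrist","scene"):
    c=ctrl.camera(n);cv2.imwrite(f"pics/{n}1.png",c["img"]);np.savez(f"{n}1.npz",**c)
E
```

```text
1.8167 [0.49745524 0.12988334 0.31242737] [[0.0005, 0.2832, 0.9591], [-0.0014, 0.9591, -0.2832], [-1.0, -0.0012, 0.0008]] [ 0.13006852 -0.46346128  0.38020714] 0.0005500735956710109 [-0.727 -0.011  0.418  1.651  0.006  1.5    0.974]
```

View pics/wrist1.png

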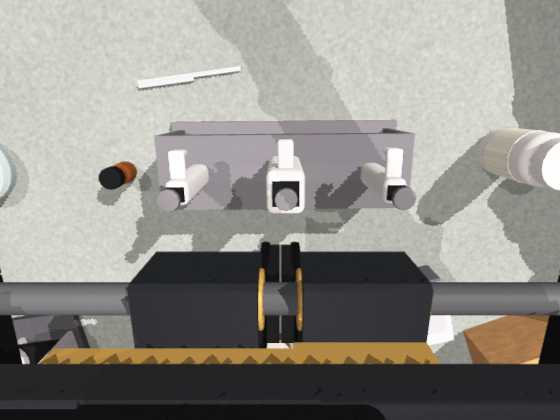

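View pics/scene1.png

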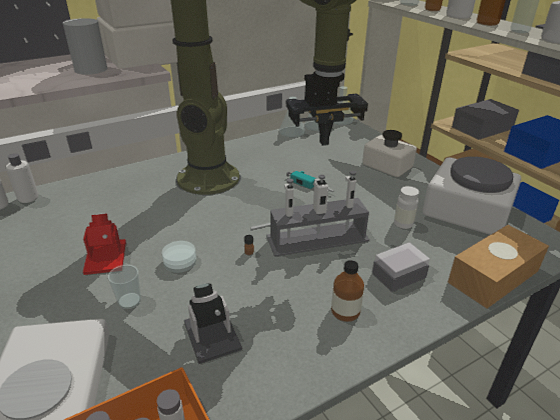

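```bash
python3 - <<'E'
from h import *
from cell import ctrl
S=dict(np.load("scene1.npz"));W=dict(np.load("wrist1.npz"))
s=ctrl.state();print(s["t"],s["eef_pos"],s["tcp_rot"][:,1].round(4),pix(S,s["eef_pos"]))
for u,v in((286,199),(168,199),(404,197)): print(ray(W,u,v,.214))
cv2.imwrite("pics/z7.png",cv2.resize(W["img"][130:215,240:335],None,fx=6,fy=6,interpolation=0))
P=cloud(W);m=np.abs(P[...,2]-.214)<.005
n,l,st,c=cv2.connectedComponentsWithStats(m.astype(np.uint8))
for i in range(1,n):
    if st[i,4]>50: print(st[i],c[i],ray(W,*c[i],.214))
E
```

```text
1.9167 [0.49576617 0.13414695 0.31231679] [2.776e-01 9.607e-01 3.000e-04] [324.15062676 143.49272952]
[0.49259103 0.13559079 0.214     ]
[0.46738558 0.04989866 0.214     ]
[0.51624344 0.22153688 0.214     ]
[274 187  24  24 424] [285.20283019 198.74292453] [0.49222769 0.13506801 0.214     ]
[391 186  25  24 448] [403.11607143 197.73214286] [0.51661822 0.2207873  0.214     ]
[156 189  24  23 437] [167.53089245 199.73455378] [0.46782295 0.04934766 0.214     ]
```

View pics/z7.png

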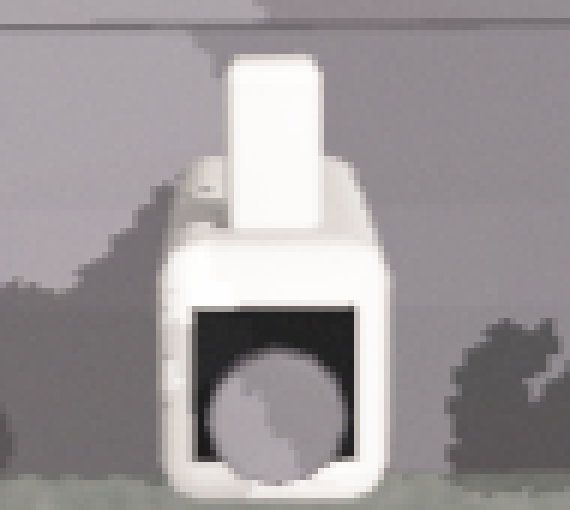

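```bash
python3 - <<'E'
from h import *
from cell import ctrl
W=ctrl.camera("wrist");s=ctrl.state();print(s["t"],s["eef_pos"],s["tcp_rot"].round(4).tolist())
P=cloud(W)
for h in(.214,.192):
  m=np.abs(P[...,2]-h)<.005
  n,l,st,c=cv2.connectedComponentsWithStats(m.astype(np.uint8))
  for i in range(1,n):
    if st[i,4]>50: print(h,st[i],ray(W,*c[i],h))
E
```

```text
1.9667 [0.49546133 0.13507562 0.3123414 ] [[-0.0007, 0.2757, 0.9612], [0.0006, 0.9612, -0.2757], [-1.0, 0.0004, -0.0009]]
0.214 [269 191  24  24 424] [0.49225493 0.13507056 0.214     ]
0.214 [386 191  25  23 441] [0.51659126 0.22082109 0.214     ]
0.214 [151 192  25  23 438] [0.46789374 0.04949255 0.214     ]
0.192 [ 261  173   39   44 1150] [0.48905726 0.13592594 0.192     ]
0.192 [160 183  25  25 336] [0.4660514  0.05289856 0.192     ]
0.192 [376 182  25  26 338] [0.51325026 0.21879655 0.192     ]
```

Call:
move_arm([
  {"dp": [0.012, 0, -0.0015], "dr": [0, 0, 0]},
  {"dp": [0.028, 0, -0.0015], "dr": [0, 0, 0]},
  {"dp": [0.046, 0, -0.0015], "dr": [0, 0, 0]},
  {"dp": [0.062, 0, -0.0015], "dr": [0, 0, 0]},
  {"dp": [0.076, 0, -0.0015], "dr": [0, 0, 0]},
  {"dp": [0.085, 0, -0.0015], "dr": [0, 0, 0]},
  {"dp": [0.09, 0, -0.0015], "dr": [0, 0, 0]},
  {"dp": [0.09, 0, -0.0015], "dr": [0, 0, 0]},
  {"dp": [0.09, 0, -0.0015], "dr": [0, 0, 0]},
  {"dp": [0.09, 0, -0.0015], "dr": [0, 0, 0]},
])

```text
t: 2.8
eef_pos: [0.4951, 0.1346, 0.2234]
tcp_rot: [[0.001, 0.277, 0.961], [0.001, 0.961, -0.277], [-1.0, 0.001, 0.001]]
force: [0.1, -0.6, 0.6]
grip_width: 0.0002
```

```bash
python3 - <<'E'
from cell import ctrl
import cv2
s=ctrl.state();print(s["eef_pos"],s["tcp_rot"].round(3).tolist(),s["force"])
cv2.imwrite("pics/s2.png",cv2.resize(ctrl.camera("scene")["img"][90:230,240:400],None,fx=4,fy=4))
E
```

```text
[0.49514343 0.13458438 0.22340956] [[0.001, 0.277, 0.961], [0.001, 0.961, -0.277], [-1.0, 0.001, 0.001]] [ 0.09760702 -0.58201504  0.58846543]
```

View pics/s2.png

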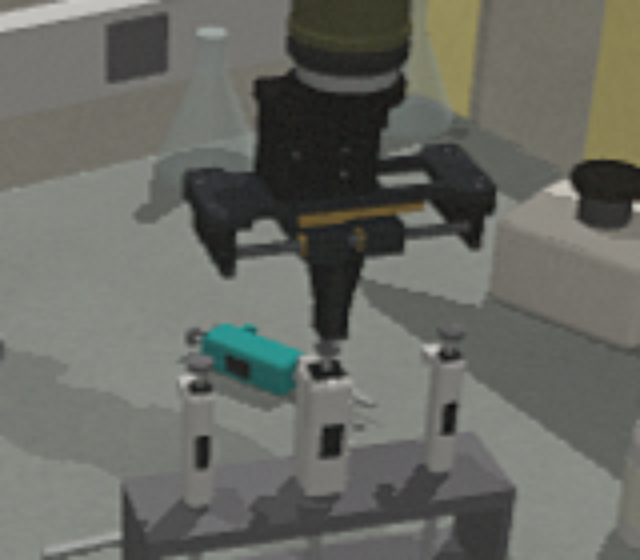

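The shut fingertips are just above the middle plunger, centred on it. Next I press down slowly.

Call:
move_arm([
  {"dp": [0.005, 0, 0], "dr": [0, 0, 0]},
  {"dp": [0.009, 0, 0], "dr": [0, 0, 0]},
  {"dp": [0.011, 0, 0], "dr": [0, 0, 0]},
  {"dp": [0.013, 0, 0], "dr": [0, 0, 0]},
  {"dp": [0.015, 0, 0], "dr": [0, 0, 0]},
  {"dp": [0.0165, 0, 0], "dr": [0, 0, 0]},
  {"dp": [0.0175, 0, 0], "dr": [0, 0, 0]},
  {"dp": [0.0185, 0, 0], "dr": [0, 0, 0]},
  {"dp": [0.0185, 0, 0], "dr": [0, 0, 0]},
  {"dp": [0.0185, 0, 0], "dr": [0, 0, 0]},
])

```text
t: 3.68
eef_pos: [0.4951, 0.1343, 0.2045]
tcp_rot: [[0.001, 0.277, 0.961], [0.0, 0.961, -0.277], [-1.0, 0.001, 0.001]]
force: [0.6, 0.0, 5.0]
grip_width: -0.0001
```

Call:
move_arm([
  {"dp": [0.0004, 0, 0], "dr": [0, 0, 0]},
  {"dp": [0.0008, 0, 0], "dr": [0, 0, 0]},
  {"dp": [0.0012, 0, 0], "dr": [0, 0, 0]},
  {"dp": [0.0016, 0, 0], "dr": [0, 0, 0]},
  {"dp": [0.0016, 0, 0], "dr": [0, 0, 0]},
  {"dp": [0.0016, 0, 0], "dr": [0, 0, 0]},
  {"dp": [0.0016, 0, 0], "dr": [0, 0, 0]},
  {"dp": [0.0016, 0, 0], "dr": [0, 0, 0]},
  {"dp": [0.0016, 0, 0], "dr": [0, 0, 0]},
  {"dp": [0.0016, 0, 0], "dr": [0, 0, 0]},
])

```text
t: 4.52
eef_pos: [0.4953, 0.1344, 0.2043]
tcp_rot: [[0.002, 0.277, 0.961], [0.001, 0.961, -0.277], [-1.0, 0.002, 0.001]]
force: [-1.0, -0.7, 11.8]
grip_width: 0.0003
```

Force rose to 11.8 N with no further travel, so the plunger is on its stop. I'll release it upward and then open the jaws.

Call:
move_arm([
  {"dp": [-0.004, 0, 0], "dr": [0, 0, 0]},
  {"dp": [-0.008, 0, 0], "dr": [0, 0, 0]},
  {"dp": [-0.013, 0, 0], "dr": [0, 0, 0]},
  {"dp": [-0.02, 0, 0], "dr": [0, 0, 0]},
  {"dp": [-0.03, 0, 0], "dr": [0, 0, 0]},
  {"dp": [-0.04, 0, 0], "dr": [0, 0, 0]},
  {"dp": [-0.05, 0, 0], "dr": [0, 0, 0]},
  {"dp": [-0.058, 0, 0], "dr": [0, 0, 0]},
  {"dp": [-0.06, 0, 0], "dr": [0, 0, 0]},
  {"dp": [-0.06, 0, 0], "dr": [0, 0, 0]},
])

```text
t: 5.35
eef_pos: [0.4951, 0.1343, 0.2634]
tcp_rot: [[0.001, 0.277, 0.961], [0.001, 0.961, -0.277], [-1.0, 0.001, 0.001]]
force: [-0.1, 0.4, -0.9]
grip_width: 0.0007
```

Call:
move_arm([
  {"dp": [0, 0, 0], "dr": [0, 0, 0]},
  {"dp": [0, 0, 0], "dr": [0, 0, 0]},
  {"dp": [0, 0, 0], "dr": [0, 0, 0]},
  {"dp": [0, 0, 0], "dr": [0, 0, 0]},
  {"dp": [0, 0, 0], "dr": [0, 0, 0]},
  {"dp": [0, 0, 0], "dr": [0, 0, 0]},
  {"dp": [0, 0, 0], "dr": [0, 0, 0]},
  {"dp": [0, 0, 0], "dr": [0, 0, 0]},
  {"dp": [0, 0, 0], "dr": [0, 0, 0]},
  {"dp": [0, 0, 0], "dr": [0, 0, 0]},
], jaw=0)

```text
t: 6.18
eef_pos: [0.4947, 0.1342, 0.2625]
tcp_rot: [[0.0, 0.277, 0.961], [0.0, 0.961, -0.277], [-1.0, 0.0, 0.0]]
force: [0.4, -1.1, -0.3]
grip_width: 0.0589
```

```bash
python3 - <<'E'
from h import *
from cell import ctrl
W=ctrl.camera("wrist");s=ctrl.state();print(s["t"],s["eef_pos"],s["tcp_rot"].round(4).tolist(),s["grip_width"])
cv2.imwrite("pics/w3.png",W["img"])
cv2.imwrite("pics/s3.png",cv2.resize(ctrl.camera("scene")["img"][90:230,240:400],None,fx=4,fy=4))
E
```

```text
6.2333 [0.49470393 0.13420777 0.26249593] [[0.0001, 0.2771, 0.9608], [0.0001, 0.9608, -0.2771], [-1.0, 0.0001, 0.0001]] 0.06308381069709756
```

View pics/w3.png

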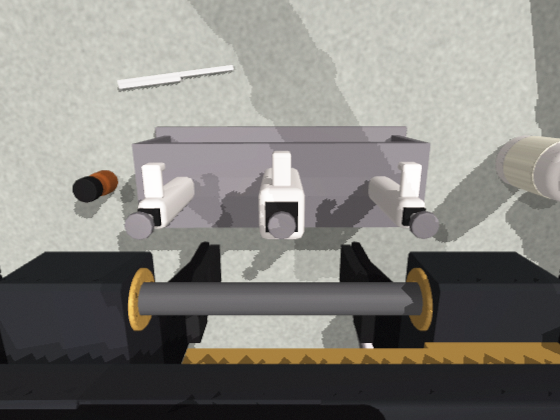

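View pics/s3.png

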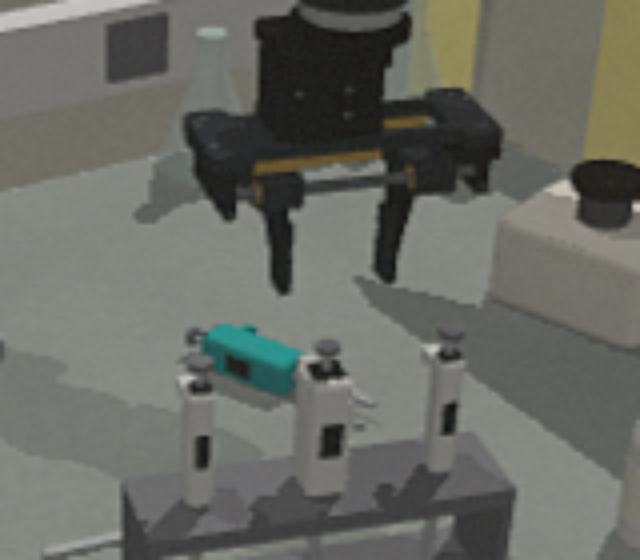

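The plunger is back up, the fingers straddle the middle handle, and the neighbours are clear. Descending to grip height.

Call:
move_arm([
  {"dp": [0.01, 0, 0], "dr": [0, 0, 0]},
  {"dp": [0.025, 0, 0], "dr": [0, 0, 0]},
  {"dp": [0.04, 0, 0], "dr": [0, 0, 0]},
  {"dp": [0.055, 0, 0], "dr": [0, 0, 0]},
  {"dp": [0.07, 0, 0], "dr": [0, 0, 0]},
  {"dp": [0.082, 0, 0], "dr": [0, 0, 0]},
  {"dp": [0.092, 0, 0], "dr": [0, 0, 0]},
  {"dp": [0.1, 0, 0], "dr": [0, 0, 0]},
  {"dp": [0.104, 0, 0], "dr": [0, 0, 0]},
  {"dp": [0.104, 0, 0], "dr": [0, 0, 0]},
], jaw=0.25)

```text
t: 7.12
eef_pos: [0.4943, 0.134, 0.1576]
tcp_rot: [[-0.001, 0.277, 0.961], [-0.001, 0.961, -0.277], [-1.0, -0.001, -0.001]]
force: [0.4, -0.6, 0.0]
grip_width: 0.0653
```

```bash
python3 - <<'E'
from h import *
from cell import ctrl
W=ctrl.camera("wrist");s=ctrl.state();print(s["t"],s["eef_pos"],s["force"],s["grip_width"])
cv2.imwrite("pics/w4.png",W["img"])
cv2.imwrite("pics/s4.png",cv2.resize(ctrl.camera("scene")["img"][90:230,240:400],None,fx=4,fy=4))
E
```

```text
7.1667 [0.49471607 0.13417661 0.15836857] [-0.50702954 -0.33966399  0.73814962] 0.0655614938944482
```

View pics/w4.png

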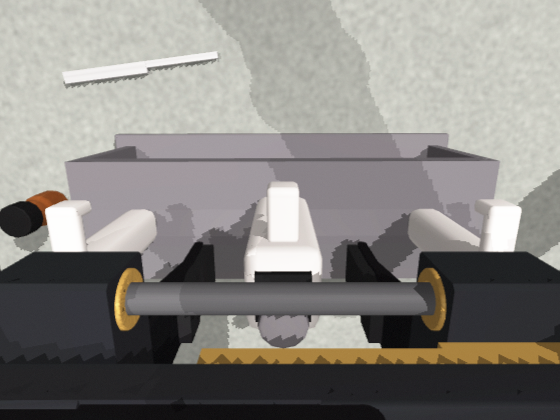

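View pics/s4.png

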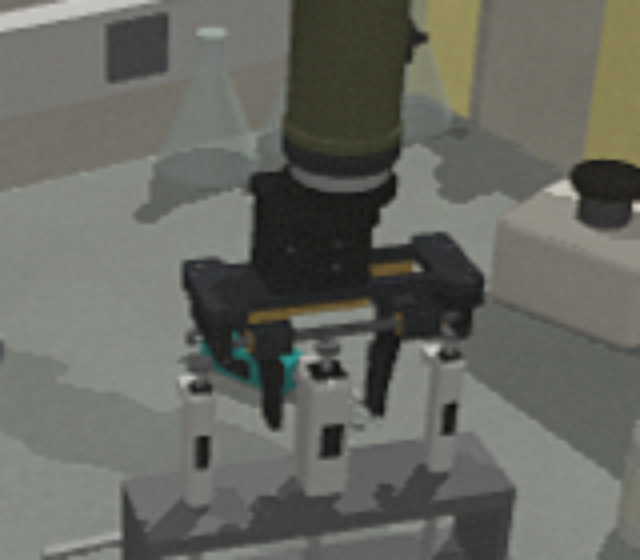

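The stout handle sits between the fingers and nothing is in contact. Closing at 30 N.

Call:
move_arm([
  {"dp": [0, 0, 0], "dr": [0, 0, 0]},
  {"dp": [0, 0, 0], "dr": [0, 0, 0]},
  {"dp": [0, 0, 0], "dr": [0, 0, 0]},
  {"dp": [0, 0, 0], "dr": [0, 0, 0]},
  {"dp": [0, 0, 0], "dr": [0, 0, 0]},
  {"dp": [0, 0, 0], "dr": [0, 0, 0]},
  {"dp": [0, 0, 0], "dr": [0, 0, 0]},
  {"dp": [0, 0, 0], "dr": [0, 0, 0]},
  {"dp": [0, 0, 0], "dr": [0, 0, 0]},
  {"dp": [0, 0, 0], "dr": [0, 0, 0]},
], jaw=1, newtons=30)

```text
t: 8.05
eef_pos: [0.4948, 0.1343, 0.1586]
tcp_rot: [[0.0, 0.277, 0.961], [0.0, 0.961, -0.277], [-1.0, 0.0, 0.0]]
force: [0.1, 1.0, 0.7]
grip_width: 0.0317
```

```bash
python3 - <<'E'
from cell import ctrl
s=ctrl.state();print(s["t"],s["eef_pos"],s["force"],s["grip_width"],s["tcp_rot"].round(4).tolist())
E
```

```text
8.05 [0.49476785 0.1342707  0.15855048] [0.10736072 1.01929436 0.72189834] 0.03174737214564287 [[0.0002, 0.277, 0.9609], [0.0002, 0.9609, -0.277], [-1.0, 0.0002, 0.0002]]
```

Call:
move_arm([
  {"dp": [-0.008, 0, 0], "dr": [0, 0, 0]},
  {"dp": [-0.02, 0, 0], "dr": [0, 0, 0]},
  {"dp": [-0.034, 0, 0], "dr": [0, 0, 0]},
  {"dp": [-0.048, 0, 0], "dr": [0, 0, 0]},
  {"dp": [-0.062, 0, 0], "dr": [0, 0, 0]},
  {"dp": [-0.076, 0, 0], "dr": [0, 0, 0]},
  {"dp": [-0.09, 0, 0], "dr": [0, 0, 0]},
  {"dp": [-0.103, 0, 0], "dr": [0, 0, 0]},
  {"dp": [-0.112, 0, 0], "dr": [0, 0, 0]},
  {"dp": [-0.12, 0, 0], "dr": [0, 0, 0]},
])

```text
t: 8.88
eef_pos: [0.4949, 0.1342, 0.2801]
tcp_rot: [[0.001, 0.277, 0.961], [0.001, 0.961, -0.277], [-1.0, 0.001, 0.001]]
force: [0.1, 0.4, -0.9]
grip_width: 0.0318
```

```bash
python3 - <<'E'
from h import *
from cell import ctrl
s=ctrl.state();print(s["t"],s["eef_pos"],s["force"],s["grip_width"])
cv2.imwrite("pics/s5.png",cv2.resize(ctrl.camera("scene")["img"][70:230,240:400],None,fx=3.7,fy=3.7))
E
```

```text
8.8833 [0.4949387  0.13415829 0.28008569] [ 0.09969235  0.4259592  -0.92687824] 0.03175527720206505
```

View pics/s5.png

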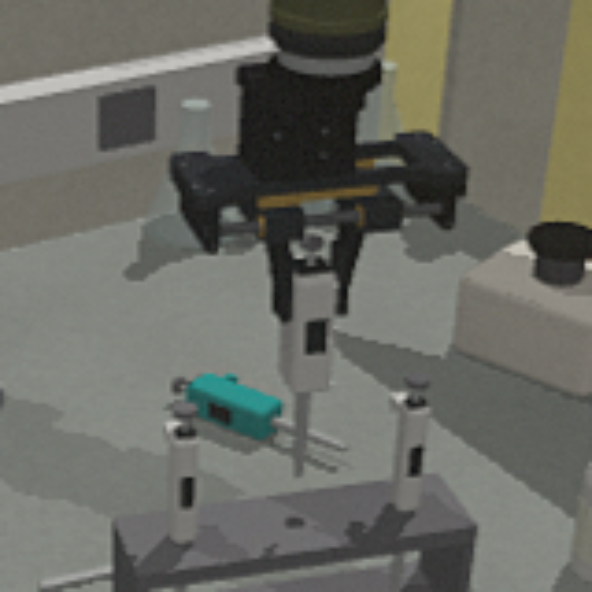

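The pipette came straight out and the other two stayed put. I'll compute the transfer next.

```bash
cat >tgt.py <<'E'
from h import *
from cell import ctrl
from scipy.spatial.transform import Rotation as Ro
def tgt(L,yaw,d,off=0.1385):
    p=np.radians(yaw);a=np.array([-.5*np.cos(p),-.5*np.sin(p),np.sqrt(.75)])
    y=np.array([-np.sin(p),np.cos(p),0]);x=-a
    return L+(d+off)*a,np.stack([x,y,np.cross(x,y)],1),a
def rel(P,R,s):
    return (s["tcp_rot"].T@(P-s["eef_pos"])).round(4),np.degrees(Ro.from_matrix(s["tcp_rot"].T@R).as_rotvec()).round(2)
E
python3 - <<'E'
from tgt import *
s=ctrl.state();P,R,a=tgt(np.array([.630,-.279,.115]),-7.5,.11)
print(P,rel(P,R,s))
E
```

```text
[ 0.50681298 -0.26278212  0.33020731] (array([-0.0495, -0.3784,  0.121 ]), array([ -8.42, -29.79,   2.13]))
```

Call:
move_arm([
  {"dp": [-0.012, 0, 0], "dr": [0, 0, 0]},
  {"dp": [-0.026, 0, 0], "dr": [0, 0, 0]},
  {"dp": [-0.042, 0, 0], "dr": [0, 0, 0]},
  {"dp": [-0.058, 0, 0], "dr": [0, 0, 0]},
  {"dp": [-0.074, 0, 0], "dr": [0, 0, 0]},
  {"dp": [-0.09, 0, 0], "dr": [0, 0, 0]},
  {"dp": [-0.103, 0, 0], "dr": [0, 0, 0]},
  {"dp": [-0.113, 0, 0], "dr": [0, 0, 0]},
  {"dp": [-0.12, 0, 0], "dr": [0, 0, 0]},
  {"dp": [-0.12, 0, 0], "dr": [0, 0, 0]},
])

```text
t: 9.77
eef_pos: [0.4951, 0.1343, 0.3998]
tcp_rot: [[0.002, 0.277, 0.961], [0.001, 0.961, -0.277], [-1.0, 0.001, 0.001]]
force: [-0.1, -0.3, -1.8]
grip_width: 0.0321
```

Call:
move_arm([
  {"dp": [0, -0.012, 0.004], "dr": [0, 0, 0]},
  {"dp": [0, -0.036, 0.012], "dr": [0, 0, 0]},
  {"dp": [0, -0.062, 0.02], "dr": [0, 0, 0]},
  {"dp": [0, -0.09, 0.029], "dr": [0, 0, 0]},
  {"dp": [0, -0.118, 0.038], "dr": [-1, -3, 0.2]},
  {"dp": [0, -0.146, 0.047], "dr": [-1.8, -6, 0.4]},
  {"dp": [0, -0.174, 0.056], "dr": [-2.5, -9, 0.6]},
  {"dp": [0, -0.202, 0.065], "dr": [-3.4, -12, 0.8]},
  {"dp": [0, -0.23, 0.074], "dr": [-4.2, -15, 1]},
  {"dp": [0, -0.258, 0.083], "dr": [-5, -18, 1.2]},
])

```text
t: 10.6
eef_pos: [0.5019, -0.1383, 0.3975]
tcp_rot: [[0.306, 0.188, 0.933], [-0.052, 0.982, -0.181], [-0.951, 0.007, 0.311]]
force: [1.1, -0.1, -1.2]
grip_width: 0.0317
```

```bash
python3 - <<'E'
from tgt import *
ctrl.camera("wrist");ctrl.camera("wrist");ctrl.camera("wrist");ctrl.camera("wrist")
s=ctrl.state();P,R,a=tgt(np.array([.630,-.279,.115]),-7.5,.11)
print(s["t"],s["eef_pos"],s["joint_velocities"].round(2),s["qpos"].round(2),s["grip_width"],rel(P,R,s))
E
```

```text
10.8 [ 0.50131478 -0.13912103  0.39734192] [-0.06  0.02 -0.03 -0.01 -0.02  0.   -0.  ] [-0.42 -0.3   0.5   1.73  0.17  1.36  1.45] 0.0320296763406037 (array([ 0.0721, -0.1207,  0.0078]), array([ -3.62, -12.08,   1.13]))
```

Call:
move_arm([
  {"dp": [0.004, -0.012, 0], "dr": [0, -0.5, 0]},
  {"dp": [0.01, -0.03, 0.001], "dr": [-0.6, -2, 0.2]},
  {"dp": [0.02, -0.05, 0.002], "dr": [-1.2, -4, 0.4]},
  {"dp": [0.03, -0.07, 0.004], "dr": [-1.8, -6, 0.6]},
  {"dp": [0.042, -0.088, 0.005], "dr": [-2.4, -8, 0.7]},
  {"dp": [0.053, -0.103, 0.006], "dr": [-3, -10, 0.9]},
  {"dp": [0.063, -0.114, 0.007], "dr": [-3.4, -11.2, 1]},
  {"dp": [0.07, -0.12, 0.008], "dr": [-3.6, -12, 1.1]},
  {"dp": [0.072, -0.1207, 0.008], "dr": [-3.6, -12.1, 1.1]},
  {"dp": [0.072, -0.1207, 0.008], "dr": [-3.6, -12.1, 1.1]},
])

```text
t: 11.63
eef_pos: [0.5094, -0.2589, 0.3299]
tcp_rot: [[0.495, 0.124, 0.86], [-0.062, 0.992, -0.108], [-0.866, -0.0, 0.499]]
force: [-0.5, 0.1, -1.2]
grip_width: 0.0315
```

```bash
python3 - <<'E'
from tgt import *
for n in("scene","top","wrist"):
    c=ctrl.camera(n);cv2.imwrite(f"pics/{n}6.png",c["img"]);np.savez(f"{n}6.npz",**c)
s=ctrl.state();P,R,a=tgt(np.array([.630,-.279,.115]),-7.5,.11)
print(s["t"],s["eef_pos"],s["joint_velocities"].round(2),s["qpos"].round(3),s["grip_width"],rel(P,R,s))
T=dict(np.load("top6.npz"));S=dict(np.load("scene6.npz"))
cv2.imwrite("pics/z8.png",np.hstack([cv2.resize(T["img"][120:220,310:410],(400,400)),cv2.resize(S["img"][220:360,140:280],(400,400))]))
E
```

```text
11.7833 [ 0.51032508 -0.25885393  0.33214817] [ 0.01 -0.   -0.   -0.    0.   -0.    0.  ] [ 0.015 -0.289  0.44   1.923 -0.058  0.983  1.937] 0.031859930064033135 (array([ 0.0002, -0.0043, -0.0036]), array([ 0.39,  0.15, -0.14]))
```

View pics/wrist6.png

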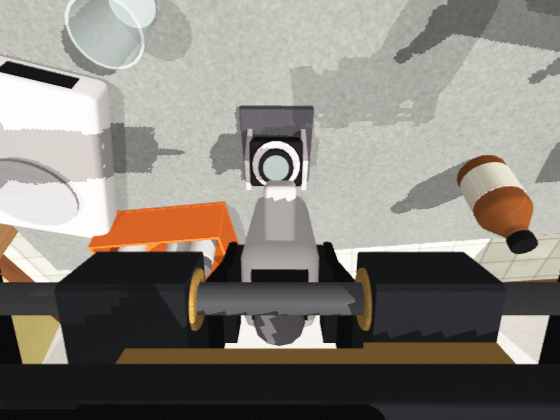

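View pics/scene6.png

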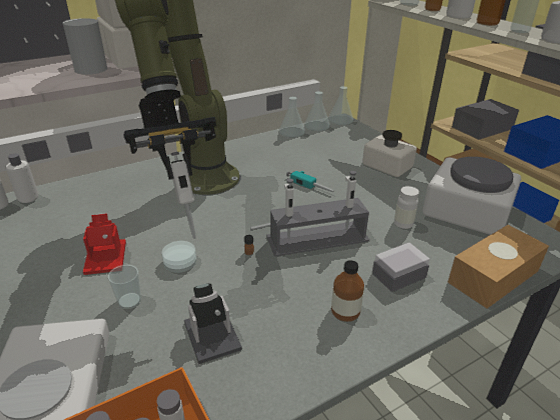

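View pics/z8.png

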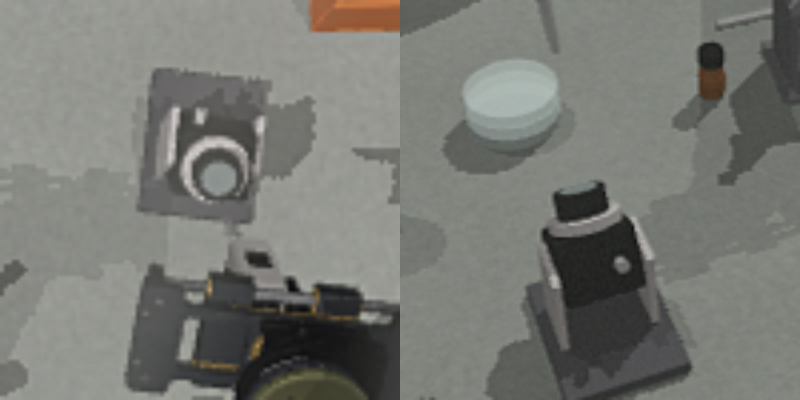

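```bash
python3 - <<'E'
from tgt import *
W=dict(np.load("wrist6.npz"));T=dict(np.load("top6.npz"))
cv2.imwrite("pics/z9.png",cv2.resize(W["img"][130:205,235:320],None,fx=8,fy=8,interpolation=0))
for u,v in((275,167),(275,168)): print(ray(W,u,v,.115))
P=cloud(W);print(P[167,270:282:3].round(4),P[163:173:4,275].round(4))
# nozzle end in top
cv2.imwrite("pics/z10.png",cv2.resize(T["img"][150:200,340:400],None,fx=12,fy=12,interpolation=0))
s=ctrl.state();print(pix(T,s["eef_pos"]+.1385*s["tcp_rot"][:,0]))
S=dict(np.load("scene6.npz"));print(pix(S,s["eef_pos"]+.1385*s["tcp_rot"][:,0]))
cv2.imwrite("pics/z11.png",cv2.resize(S["img"][140:220,150:220],None,fx=7,fy=7,interpolation=0))
E
```

```text
[ 0.62745669 -0.27943689  0.115     ]
[ 0.62894325 -0.27963545  0.115     ]
[[ 0.6273 -0.2853  0.1144]
 [ 0.6259 -0.2815  0.1165]
 [ 0.6268 -0.2782  0.1159]
 [ 0.6286 -0.2749  0.1143]] [[ 0.6236 -0.2789  0.1125]
 [ 0.6279 -0.2795  0.1145]
 [ 0.6312 -0.2799  0.1176]]
[367.12157189 174.71417726]
[194.05434689 238.69139477]
```

View pics/z9.png

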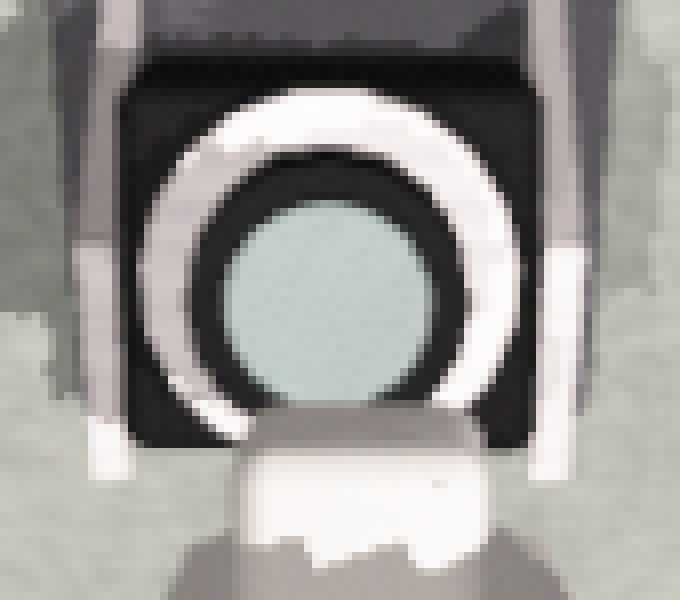

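View pics/z10.png

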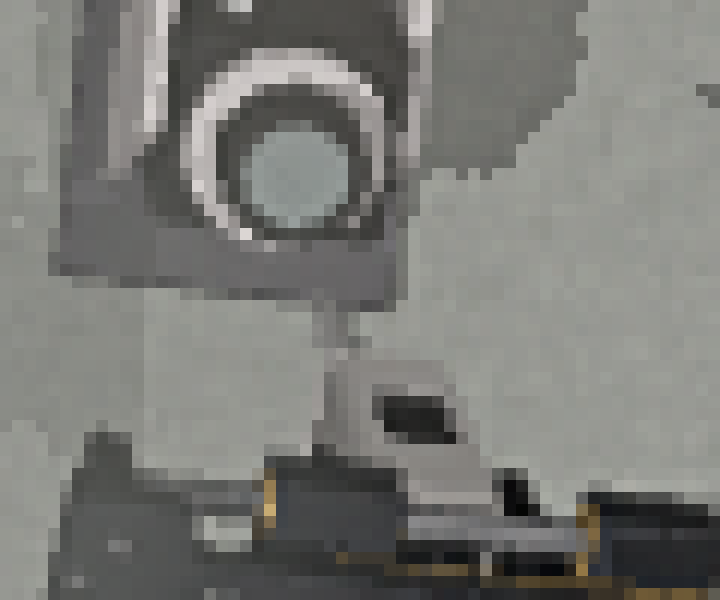

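View pics/z11.png

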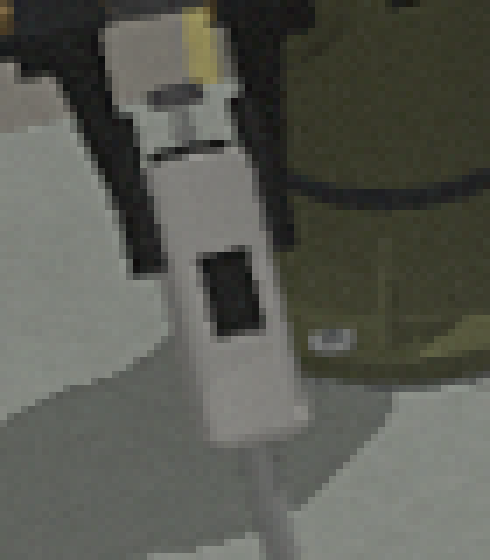

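Wrist view: the lens (275.8,167.6) shows concentric rings and upright side plates, so the axis and yaw match. In the top view the nozzle tip is at (367.4,174.9) against a predicted (367.1,174.7). I'll close in part-way along the axis and then correct.

Call:
move_arm([
  {"dp": [0.004, -0.001, -0.001], "dr": [0, 0, 0]},
  {"dp": [0.009, -0.002, -0.002], "dr": [0, 0, 0]},
  {"dp": [0.015, -0.003, -0.003], "dr": [0, 0, 0]},
  {"dp": [0.021, -0.004, -0.0035], "dr": [0, 0, 0]},
  {"dp": [0.027, -0.0043, -0.0035], "dr": [0, 0, 0]},
  {"dp": [0.033, -0.0043, -0.0035], "dr": [0, 0, 0]},
  {"dp": [0.038, -0.0043, -0.0035], "dr": [0, 0, 0]},
  {"dp": [0.04, -0.0043, -0.0035], "dr": [0, 0, 0]},
  {"dp": [0.04, -0.0043, -0.0035], "dr": [0, 0, 0]},
  {"dp": [0.04, -0.0043, -0.0035], "dr": [0, 0, 0]},
])

```text
t: 12.62
eef_pos: [0.5258, -0.2669, 0.2952]
tcp_rot: [[0.498, 0.126, 0.858], [-0.064, 0.992, -0.109], [-0.865, -0.001, 0.502]]
force: [-0.1, -0.6, -1.1]
grip_width: 0.0321
```

```bash
python3 - <<'E'
from tgt import *
for n in("scene","top","wrist"):
    c=ctrl.camera(n);cv2.imwrite(f"pics/{n}7.png",c["img"]);np.savez(f"{n}7.npz",**c)
s=ctrl.state();P,R,a=tgt(np.array([.630,-.279,.115]),-7.5,.04)
print(s["t"],s["eef_pos"],s["joint_velocities"].round(3),s["qpos"].round(3),s["grip_width"],rel(P,R,s))
T=dict(np.load("top7.npz"));S=dict(np.load("scene7.npz"))
tip=s["eef_pos"]+.1385*s["tcp_rot"][:,0];print(tip,pix(T,tip),pix(S,tip))
cv2.imwrite("pics/z12.png",np.hstack([cv2.resize(T["img"][145:195,340:390],(400,400),interpolation=0),cv2.resize(S["img"][210:310,150:250],(400,400),interpolation=0)]))
E
```

```text
12.7667 [ 0.52584232 -0.26705655  0.29575467] [ 0.    -0.001 -0.001  0.001 -0.002  0.001  0.001] [ 0.005 -0.235  0.472  1.956 -0.094  0.902  1.977] 0.03160728102625849 (array([0.0305, 0.0017, 0.0003]), array([ 0.24,  0.19, -0.06]))
[ 0.59491563 -0.27599709  0.1760417 ] [367.26503623 171.72818152] [194.76792066 256.54389503]
```

View pics/z12.png

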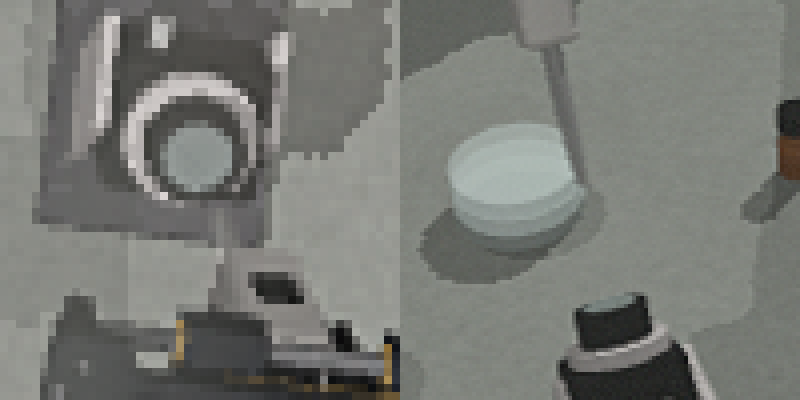

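In the scene view the tip is at (194.9,256.2), matching the prediction of (194.8,256.5). Final approach of 30 mm next.

Call:
move_arm([
  {"dp": [0.003, 0.0005, 0], "dr": [0, 0, 0]},
  {"dp": [0.008, 0.001, 0], "dr": [0, 0, 0]},
  {"dp": [0.013, 0.0015, 0], "dr": [0, 0, 0]},
  {"dp": [0.018, 0.0015, 0], "dr": [0, 0, 0]},
  {"dp": [0.023, 0.0015, 0], "dr": [0, 0, 0]},
  {"dp": [0.027, 0.0015, 0], "dr": [0, 0, 0]},
  {"dp": [0.0295, 0.0015, 0], "dr": [0, 0, 0]},
  {"dp": [0.0305, 0.0015, 0], "dr": [0, 0, 0]},
  {"dp": [0.0305, 0.0015, 0], "dr": [0, 0, 0]},
  {"dp": [0.0305, 0.0015, 0], "dr": [0, 0, 0]},
])

```text
t: 13.6
eef_pos: [0.5412, -0.2674, 0.2691]
tcp_rot: [[0.498, 0.126, 0.858], [-0.064, 0.992, -0.109], [-0.865, -0.001, 0.502]]
force: [0.7, 0.2, -0.9]
grip_width: 0.0318
```

Call:
move_arm([
  {"dp": [0, 0, 0], "dr": [0, 0, 0]},
  {"dp": [0, 0, 0], "dr": [0, 0, 0]},
  {"dp": [0, 0, 0], "dr": [0, 0, 0]},
  {"dp": [0, 0, 0], "dr": [0, 0, 0]},
  {"dp": [0, 0, 0], "dr": [0, 0, 0]},
  {"dp": [0, 0, 0], "dr": [0, 0, 0]},
  {"dp": [0, 0, 0], "dr": [0, 0, 0]},
  {"dp": [0, 0, 0], "dr": [0, 0, 0]},
  {"dp": [0, 0, 0], "dr": [0, 0, 0]},
  {"dp": [0, 0, 0], "dr": [0, 0, 0]},
])

```text
t: 14.43
eef_pos: [0.5412, -0.2673, 0.2689]
tcp_rot: [[0.498, 0.126, 0.858], [-0.064, 0.992, -0.109], [-0.865, -0.001, 0.502]]
force: [0.3, 0.2, -1.9]
grip_width: 0.0316
```

```bash
python3 - <<'E'
from tgt import *
for n in("scene","top","wrist"):
    c=ctrl.camera(n);cv2.imwrite(f"pics/{n}8.png",c["img"]);np.savez(f"{n}8.npz",**c)
s=ctrl.state();P,R,a=tgt(np.array([.630,-.279,.115]),-7.5,.04)
print(s["t"],s["eef_pos"],s["joint_velocities"].round(3),s["grip_width"],rel(P,R,s))
T=dict(np.load("top8.npz"));S=dict(np.load("scene8.npz"))
tip=s["eef_pos"]+.1385*s["tcp_rot"][:,0];print(tip,pix(T,tip),pix(S,tip), "lens",pix(T,np.array([.63,-.279,.115])),pix(S,np.array([.63,-.279,.115])))
cv2.imwrite("pics/z13.png",np.hstack([cv2.resize(T["img"][145:195,340:390],(400,400),interpolation=0),cv2.resize(S["img"][220:320,150:250],(400,400),interpolation=0)]))
E
```

```text
14.5833 [ 0.54113435 -0.26737946  0.26888573] [-0.001  0.001  0.003  0.001 -0.001 -0.001 -0.   ] 0.03226177780371962 (array([-0.0004,  0.0001,  0.0007]), array([ 0.24,  0.15, -0.07]))
[ 0.61011746 -0.27628873  0.14911843] [365.51603009 168.53496828] [198.41079019 269.68405207] lens [364.09439092 164.48434898] [202.11822112 286.69651897]
```

View pics/z13.png

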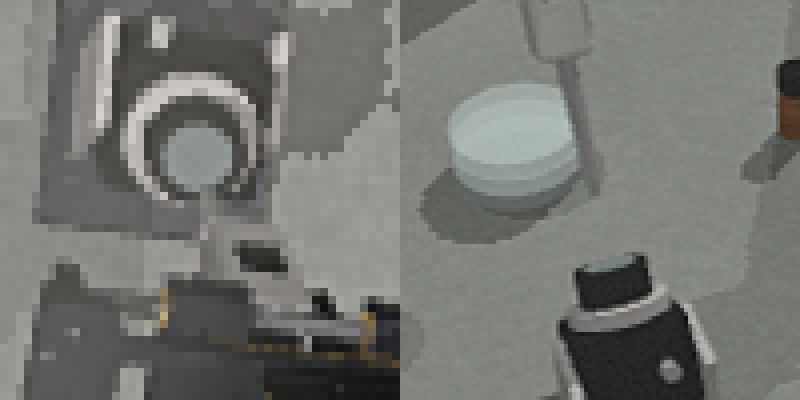

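View pics/scene8.png

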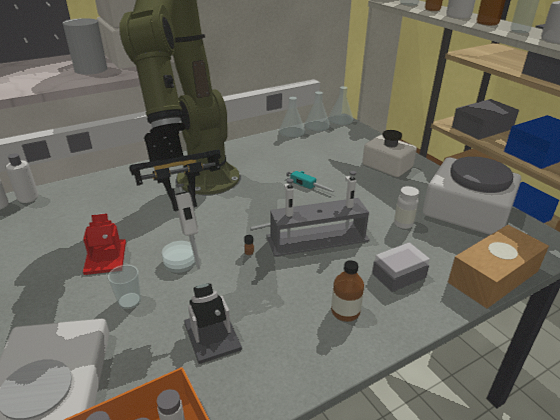

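The tip is at (199,269) in the scene view, as predicted. It points down the axis at the glass (202,286), and everything else is where it was. Handing in.

```bash
python3 -c "
from cell import ctrl
print(ctrl.sign_off())"
```

```text
the job is handed in; nothing more can be done
None
```

I tested the stout pipette (the one in the middle hole) and handed the job in at about 14.6 s of robot time. The arm was still holding it in front of the inspection lens. The system reports no verdict, so the checks below are my own.

- **Plunger test:** I pressed the plunger with the shut fingers until the force rose to about 12 N with no further travel, then released it. A picture showed it back up.
- **Lift:** I gripped the handle across its 32 mm sides at 30 N and lifted it straight out. The other two pipettes stayed in place.
- **Final pose:** By the arm's readings, the nozzle's end is about 40 mm from the glass, within about 1 mm of the lens axis and 0.3° of its direction. The joints were essentially still and the finger opening held steady at about 32 mm.
- **Camera views:** In the scene view, the nozzle's end was within about 1 pixel of where the arm's readings put it. In the top view it matched at the earlier check and looked in line with the lens at the end. In the final pictures nothing else had visibly moved.

**Disagreements:**
- The lens position differed by up to 5 mm in x between cameras (0.626 scene, 0.628 wrist, 0.631 top); I used 0.630. The scene view showed only part of the glass.
- The plunger position differed by about 3.5 mm in x between the top and wrist cameras. I aimed between the two.

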